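Stand the sunglasses case in the hallway cup, gently

TASK

Stand the sunglasses case upright in the open ceramic cup, let go of it and move the gripper clear. Its shell is thin and the cup chips easily: squeeze the case with no more than about 10 N, lower it in until it rests on the bottom instead of dropping it, do not press hard on the cup, and keep the cup standing about where it is. Leave everything else on the ledge as it is.

Things in the scene. Friction and masses are not known exactly. Their poses are not given: they have to be found in the camera images.
- case: Slim folded sunglasses case of thin grey plastic, standing on end on the ledge: 34 mm (its x) by 50 mm (its y) by 150 mm tall (its z, up), slightly rounded edges, dark seam lines, mass about 0.11 kg. Origin: centre of its underside. It cracks if squeezed or pressed hard (aim for 4 to 10 N on each finger pad), and topples if bumped.
- cup: Open round holder cup of thin white ceramic, standing loose on the ledge, about 0.42 kg: 95 mm tall, 88 mm outside diameter, 80 mm inside diameter at the mouth (72 mm at the bottom), wall 4 mm, inner floor 6 mm above its underside. Origin: centre of its underside, z up.
- cup_rim (a point): Centre of the cup's mouth, at rim height, 95 mm above the cup's underside.
- jar: Bystander: closed white ceramic jar with a knobbed lid, 84 mm diameter, 108 mm tall. Origin: centre of its underside.
- tin: Bystander: flat round polish tin of bare aluminium, 52 mm diameter, 24 mm tall. Origin: centre of its underside.
- brush: Bystander: wooden shoe brush, bristles down, 140 mm (x) by 44 mm (y) by 36 mm tall. Origin: centre of its underside.
- shoehorn: Bystander: flat steel spoon-shaped shoehorn lying down, 212 mm long (x, blade to +x), 38 mm wide, 8 mm tall. Origin: on the underside, near mid-length.
- shoetree: Bystander: orange silicone shoe tree lying down, 220 mm long (x), 68 mm wide, 68 mm tall. Origin: on the underside at mid-length.
There are look-alikes about, which are no part of the job. Several things look just like the case: the one meant starts farthest from the robot's base.

How it is judged (in metres and radians):
On the way:
1. the case is lifted clear of the ledge (height (world z) of case above 0.05 m), for 0.1 s.
At the end, for the whole second after the job is handed in: The case stands in the cup: the centre of its foot within 30 mm of the cup's axis and less than 16 mm above the cup's underside (so on the inner floor), leaning less than 17 degrees; the cup stands on the ledge (leaning less than 5 degrees); both are at rest and released (horizontal distance between case and cup below 0.03 m and z of case in the frame of cup between -0.002 and 0.016 m and angle between case's own z axis and vertical below 0.3 rad and angle between cup's own z axis and vertical below 0.08 rad and height (world z) of cup below 0.01 m and linear speed of each of case, cup below 0.02 m/s); the robot touches nothing.
It fails at once if the case is squeezed with more than 15 N from each side (30 N over both fingers) (contact force between case and the fingers above 30 N).
It fails at once if the case is dropped (falls free of the fingers faster than 0.5 m/s, a drop of about 13 mm), or knocked or pressed against the cup with more than 25 N (contact force between case and cup above 25 N or (contact force between case and the fingers below 0.1 N and linear speed of case above 0.5 m/s)).
It fails at once if the fingers or arm press on the cup with more than 25 N (contact force between cup and the fingers above 25 N or contact force between cup and the arm above 25 N).
It fails at once if the cup is pushed more than 40 mm from its place or tipped by more than 17 degrees (distance of cup from where it was at the start of the episode above 0.04 m or angle between cup's own z axis and vertical above 0.3 rad).
It fails at once if anything else on the ledge is moved by more than 30 mm or tipped over (distance of any of jar, tin, brush, shoehorn, shoetree from where it was at the start of the episode above 0.03 m or angle between any of jar, tin, brush, shoehorn, shoetree's own z axis and vertical above 0.4 rad).
It also fails if it takes over 48 s, if anything falls off the work surface, if the arm or the gripper's body presses on something with over 40 N, if the wrist force passes 120 N, or if a joint passes its speed limit or range.

ROBOT

A 7-joint arm with a two-finger parallel gripper is mounted at the origin on the work surface. World frame = base frame: x ahead of the robot, y to its left, z up, the work surface at z = 0. Lengths are in mm, angles in rad, forces in N, time in s.
With the tool pointing down it reaches from about 400 to 875 mm from the base axis. Payload 4.4 kg.
Tool frame: the origin (TCP) lies at the very end of the fingers, on their centre line; the grasp point (between the pads) lies 19 mm behind it; z points along the fingers, y is the line along which they close (so a half turn about z gives the same grasp; the last joint's range is limited). The gripper opens to 85 mm and grips with 20 to 120 N. Pads are 22 mm wide; open, the fingers measure 114 mm over their backs; the gripper's body (76 mm by 85 mm) begins 54 mm behind the grasp point. The pads swing forward as they close: fully open they stand 13 mm farther back than shut.
Start: joints at [-1.176, 0.628, 0.038, 1.517, -0.027, 0.996, -0.02], TCP at [289.012, 582.228, 231.313] pointing down, gripper open.
Joint ranges: [-3.06, 3.06], [-0.37, 2.12], [-1.25, 1.32], [0.18, 2.47], [-1.1, 4.24], [0.23, 1.98], [-2.94, 2.94]. Speed limits (rad/s): [2.57, 2.57, 3.14, 3.14, 3.14, 3.14, 3.14].

INTERFACE

Orientations are given as [roll, pitch, yaw] about the fixed x, y, z axes, in that order (R = Rz(yaw) Ry(pitch) Rx(roll)).
In Python, from cell import status, get_image, ctrl, models gives the robot as it stands.
- The arm moves only by the shell command python3 -m handwheel 'ROWS' [OPENING]. ROWS is JSON, a list of rows, each an object with "delta_pos": the shift along the world's x, y, z in cm, a list of three; "yaw": the turn about the world's z in rad. A call has 1 to 10 rows; each row shifts and turns the commanded pose from where the row before left it; what a row does not reach is not made up. A row lasts 1/12 s, in which the tool goes at most 41.7 mm and 7.16 degrees, less where a joint would pass 70% of its speed; a pose out of reach is approached as far as the arm can. A call is refused whole if a number of a shift passes 4.17 or a number of a turn 0.125, either way. A call with a gripper value outside its range is refused whole. OPENING is the opening, from -1 (shut) to 1 (fully open), set as the call begins (- or left out, the last holds). The fingers move at their own pace and stop on an object; the grip force is fixed at half the most. Time passes only in rows, so rows that do not move let the fingers close. It gives the time, the measured TCP pose, the force, the opening and the grip force at its end, in the units of the state.
- status.read_state(): the state, without advancing time (a new reading comes with each control period).
- get_image(name): name is "scene" or "top"; returns a dict with "color" (400x640x3 uint8, red, green, blue), "z_map" (400x640 float32, mm along the optical axis (not along the pixel's ray), 0 where there is no reading), "fx", "fy", "cx", "cy" (pixels), "k1" (the pictures are not rectified: a ray, as slopes to the right and down, at radius r is drawn at 1 + k1 r^2 times it, then the intrinsics apply), "position" and "rotation" of the camera in the world. Camera axes: x right, y up, looking along -z (the intrinsics and any distortion apply to the point x, -y, -z); pixel columns grow to the right and rows downward; lengths in mm; the calibration is good to about 2 mm. A picture is of the moment at which its call begins.
- ctrl.finish_job(): hands the job in; it is judged then, once.
Trained networks look in a picture, given as the dict that the camera call returned (one of the last four; its "shot" number tells which), for a name from the list of things; names that differ only in an ending like _2 or _b are one class to them, and where a whole thing is asked for, a point or a joint stands for the part that bears it (a point fixed in the world has none). Each returns a list of dicts, best first, with "score" (0 to 1); they miss things now and then, are a little off and sometimes report something else, mostly with a low value. They report only what shows in the picture. A call takes as long as a camera call. They do not tell look-alikes from the thing itself.
- models.boxes_of(picture, name): "rect" ([left, top, right, bottom] in pixels, round what is visible of it).
The state is a dict: "clock": time; "qpos": joint angles; "qd": joint speeds; "tau": joint torques, N m; "eef_pos": TCP position; "tool_rot": TCP orientation; "force": force on the tool from outside, world axes, zero at the start; "torque": the same for the moment, N m; "width": finger opening in mm; "gripper_force": force on a finger pad.
Only numpy, scipy, OpenCV 4.12 (cv2) and the standard library are available. Lean on these libraries where they do the work, as an engineer would, in place of code of your own. Each camera call takes 0.05 s, during which the arm holds its last target. There are 200 camera calls.

## Working session

There is one attempt and no reset: what is moved stays moved. The work goes in short steps, Python scripts to look and compute and a shell command to move; the robot and the scene stay as the last step left them, time stands still between calls to the robot, and variables do not carry over. Pictures are saved under pics/ and viewed, at most 10 in all, crops included, and the job is handed in when it is done.

```bash
mkdir -p pics; ls
cat > h.py <<'E'
import numpy as np, cv2
from cell import status, get_image, ctrl, models
def world(p):
    "HxWx3 world points of every pixel"
    H,W=p["z_map"].shape
    u,v=np.meshgrid(np.arange(W),np.arange(H))
    K=np.array([[p["fx"],0,p["cx"]],[0,p["fy"],p["cy"]],[0,0,1.]])
    q=cv2.undistortPoints(np.stack([u,v],-1).reshape(-1,1,2).astype(np.float64),K,np.array([p["k1"],0,0,0.])).reshape(H,W,2)
    z=p["z_map"].astype(float)
    c=np.stack([q[...,0]*z,-q[...,1]*z,-z],-1)
    return c@np.array(p["rotation"]).T+np.array(p["position"])
E
python3 - <<'E'
from h import *
print(status.read_state())
for n in ("scene","top"):
    p=get_image(n); cv2.imwrite(f"pics/{n}0.png",p["color"][...,::-1])
    print(n,p["position"],np.shape(p["rotation"]),p["k1"])
    np.savez(f"{n}0.npz",w=world(p),c=p["color"],z=p["z_map"])
    for o in ("case","cup","jar","tin","brush","shoehorn","shoetree"):
        for b in models.boxes_of(p,o)[:5]:
            l,t,r,bt=b["rect"]; w=world(p)
            m=w[int((t+bt)/2),int((l+r)/2)]
            print(o,round(b["score"],2),np.round(b["rect"]),np.round(m))
E
```

```text
pics
{'clock': 0.0, 'qpos': array([-1.17577427,  0.62934917,  0.03846101,  1.51837569, -0.02701346,
        0.99628771, -0.02003003]), 'qd': array([-5.46183290e-04,  1.01743245e-03, -1.00563411e-03,  2.90924540e-05,
       -3.40120114e-04, -1.83317876e-03,  5.55405513e-04]), 'tau': array([ 5.23369526e-04, -5.63405013e+01,  1.22627288e+00, -1.93440968e+01,
        1.09418141e-02,  1.02639286e-02,  1.74796446e-05]), 'eef_pos': array([288.74725821, 581.64550078, 230.38500449]), 'tool_rot': array([-3.13969143e+00,  2.53712561e-05,  2.68071767e+00]), 'force': array([-0.45815014,  0.61930025,  0.11584229]), 'torque': array([-0.05009394, -0.01113374, -0.03383175]), 'gripper_force': 0.0, 'width': 85.35893381087992}
scene [1136.90407336 -196.67447867 1108.78028537] (3,) -0.04345851780606391Traceback (most recent call last):
  File "<stdin>", line 6, in <module>
  File "h.py", line 11, in world
    return c@np.array(p["rotation"]).T+np.array(p["position"])
           ~~~~~~~~~~~~~~~~~~~~~~~~~~~^~~~~~~~~~~~~~~~~~~~~~~~
ValueError: operands could not be broadcast together with shapes (400,640) (3,)
```

```bash
sed -i 's/^import numpy.*/&\nfrom scipy.spatial.transform import Rotation as Ro/; s/np.array(p\["rotation"\]).T/Ro.from_euler("xyz",p["rotation"]).as_matrix().T/' h.py
python3 - <<'E'
from h import *
for n in ("scene","top"):
    p=get_image(n); cv2.imwrite(f"pics/{n}0.png",p["color"][...,::-1])
    print(n,p["position"],p["rotation"],p["fx"]); w=world(p)
    np.savez(f"{n}0.npz",w=w,c=p["color"],z=p["z_map"])
    for o in ("case","cup","jar","tin","brush","shoehorn","shoetree"):
        for b in models.boxes_of(p,o)[:6]:
            l,t,r,bt=b["rect"]
            print(o,round(b["score"],2),np.round(b["rect"]),np.round(w[int((t+bt)/2),int((l+r)/2)]))
E
```

```text
scene [1136.90407336 -196.67447867 1108.78028537] [ 0.53728425 -0.00327416  1.37577051] 390.2023443532749
case 0.8 [237. 184. 261. 222.] [ 518. -280.  120.]
case 0.8 [272. 152. 287. 192.] [ 426. -177.  123.]
case 0.65 [192. 133. 214. 170.] [ 289. -410.  114.]
case 0.58 [235. 159. 259. 193.] [ 410. -277.  107.]
cup 0.97 [401. 154. 433. 190.] [431. 293.   4.]
jar 0.65 [321. 179. 345. 216.] [526. -30.  90.]
tin 0.7 [294. 196. 309. 215.] [ 497. -124.   24.]
brush 0.68 [366. 175. 391. 210.] [506. 130.  39.]
shoehorn 0.86 [368. 240. 435. 258.] [699. 155.   1.]
shoetree 0.9 [284. 275. 357. 308.] [ 800. -122.   57.]
top [ 355.314715    -74.91874178 1037.78163873] [ 1.65984227e-01 -1.12593080e-03 -1.59754462e+00] 386.26924659568056
case 0.97 [385. 237. 417. 252.] [ 399. -263.  152.]
case 0.91 [443. 286. 484. 314.] [ 270. -396.  147.]
case 0.74 [386. 196. 419. 219.] [ 486. -275.  134.]
case 0.7 [352. 236. 371. 255.] [ 399. -172.  151.]
case 0.41 [229. 184. 250. 238.] [501. 131.  37.]
cup 0.59 [158. 207. 202. 243.] [472. 294.   8.]
cup 0.51 [332. 206. 350. 219.] [ 493. -137.   26.]
jar 0.56 [282. 194. 313. 227.] [492. -24.  94.]
tin 0.59 [330. 207. 350. 220.] [ 490. -131.   27.]
brush 0.79 [230. 184. 251. 240.] [501. 128.  37.]
shoehorn 0.76 [199. 136. 275. 145.] [705. 147.   6.]
shoetree 0.69 [290.  90. 370. 120.] [ 788. -114.   45.]
```

View pics/scene0.png

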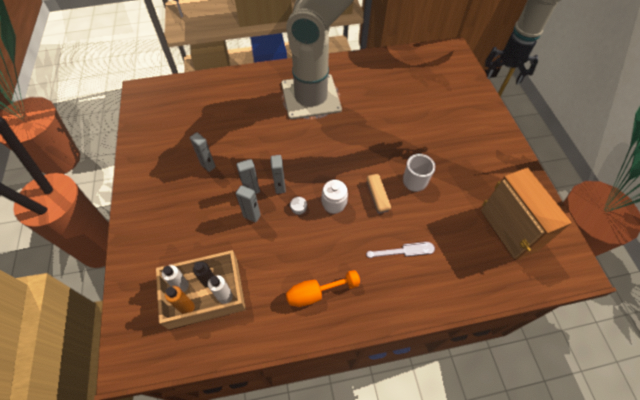

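View pics/top0.png

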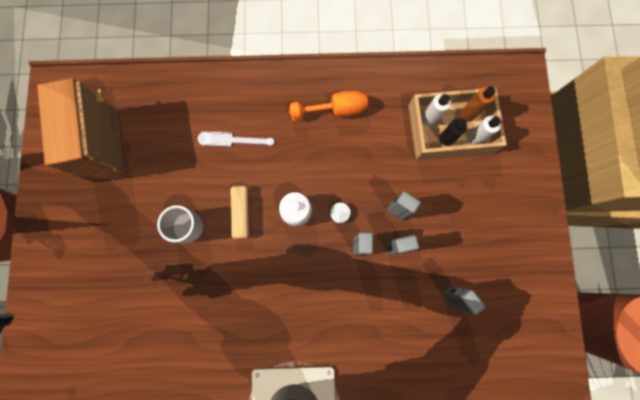

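Look-alikes (case): scene px (249,204), (280,172), (203,152), (247,176), which are at top px (403,206), (362,244), (464,300), (403,244). They stand about 571, 434, 479 and 478 mm from the base. So the one meant is scene (249,204) / top (403,206), the farthest. Next I'll measure its pose, the neighbours and the cup, and make a crop to confirm.

Run:
```python
from h import *
P={}
for n in ("scene","top"):
    d=np.load(f"{n}0.npz"); P[n]=d["w"],d["z"]
    w=d["w"]; 
    print(n,"table z",np.round(np.median(w[(abs(w[...,0]-600)<40)&(abs(w[...,1]+0)<80)],0),1))
    for c in [(500,-275),(399,-263),(399,-172),(270,-396)]:
        m=(np.hypot(w[...,0]-c[0],w[...,1]-c[1])<50)&(w[...,2]>143)&(w[...,2]<162)
        q=w[m]; r=cv2.minAreaRect(q[:,:2].astype(np.float32))
        print(c,m.sum(),"z",np.round(np.median(q[:,2]),1),np.round(r[0],1),np.round(r[1],1),round(r[2],1), "r",round(np.hypot(*r[0])))
    m=(np.hypot(w[...,0]-480,w[...,1]-294)<120)&(w[...,2]>85)&(w[...,2]<105); q=w[m]
    (x,y),R=cv2.minEnclosingCircle(q[:,:2].astype(np.float32)); print("cup",m.sum(),x,y,R,np.median(q[:,2]))
    im=d["c"][...,::-1]
    c=im[125:235,185:305] if n=="scene" else im[180:330,340:500]
    cv2.imwrite(f"c_{n}.png",c)
a=[cv2.resize(cv2.imread(f"c_{n}.png"),(400,380),interpolation=cv2.INTER_CUBIC) for n in P]
cv2.imwrite("pics/crop1.png",np.hstack(a))
```

```text
scene table z [ 6.011e+02 -2.000e-01  7.000e-01]
(500, -275) 170 z 149.9 [ 494.5 -284.8] [48.8 34.6] 54.9 r 571
(399, -263) 156 z 149.9 [ 398.1 -275.5] [34.7 49.7] 10.9 r 484
(399, -172) 152 z 149.8 [ 403.3 -179.6] [33.8 51. ] 82.9 r 441
(270, -396) 125 z 149.4 [ 265.6 -415.6] [49.7 33. ] 32.5 r 493
cup 180 463.7683410644531 273.3636474609375 45.4942626953125 93.02509207995735
top table z [599.6  -0.9   1.6]
(500, -275) 304 z 150.8 [ 497.1 -288.1] [49.5 34.1] 54.5 r 575
(399, -263) 319 z 150.5 [ 399.8 -278.3] [33.9 50.2] 9.6 r 487
(399, -172) 312 z 150.8 [ 404.5 -182. ] [32.  48.8] 86.9 r 444
(270, -396) 343 z 150.6 [ 265.6 -417.7] [50.5 34. ] 36.4 r 495
cup 275 467.3948669433594 273.9046630859375 44.528228759765625 94.78430089075857
```

View pics/crop1.png

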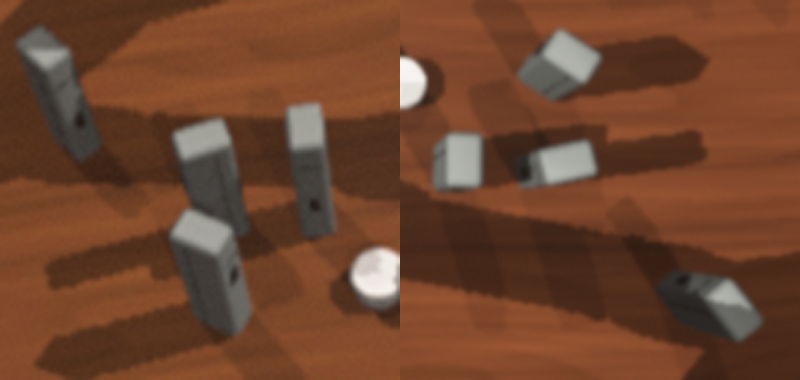

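The crop confirms the target: the front-most case in the scene crop (210,270), topmost in the top crop (560,65). Its top centre is at about (496,-286.5), with the long side along 55°. Gripping the 34 mm side needs a tool yaw of about 0.955, so I turn by -1.726. The cup is at about (466,274).

```bash
python3 -m handwheel '[{"delta_pos":[2,-3.5,0.5],"yaw":-0.12},{"delta_pos":[2,-3.5,0.5],"yaw":-0.12},{"delta_pos":[2,-3.5,0.5],"yaw":-0.12},{"delta_pos":[2,-3.5,0.5],"yaw":-0.12},{"delta_pos":[2,-3.5,0.5],"yaw":-0.12},{"delta_pos":[2,-3.5,0.5],"yaw":-0.12},{"delta_pos":[2,-3.5,0.5],"yaw":-0.12},{"delta_pos":[2,-3.5,0.5],"yaw":-0.12},{"delta_pos":[2,-3.5,0.5],"yaw":-0.12},{"delta_pos":[2,-3.5,0.5],"yaw":-0.12}]' 1
python3 -m handwheel '[{"delta_pos":[0,-4,0],"yaw":-0.05},{"delta_pos":[0,-4,0],"yaw":-0.05},{"delta_pos":[0,-4,0],"yaw":-0.05},{"delta_pos":[0,-4,0],"yaw":-0.05},{"delta_pos":[0,-4,0],"yaw":-0.05},{"delta_pos":[0,-4,0],"yaw":-0.05},{"delta_pos":[0,-4,0],"yaw":-0.05},{"delta_pos":[0,-4,0],"yaw":-0.05},{"delta_pos":[0,-4,0],"yaw":-0.05},{"delta_pos":[0,-4,0],"yaw":-0.05}]'
```

```text
clock: 1.68
eef_pos: [489.7, 230.6, 281.9]
tool_rot: [3.141, -0.001, 1.475]
force: [0.5, 0.6, 0.4]
width: 85.2
gripper_force: 0.0
clock: 2.52
eef_pos: [488.8, -169.5, 281.6]
tool_rot: [3.141, -0.001, 0.979]
force: [1.5, 0.6, -1.2]
width: 85.2
gripper_force: 0.0
```

```bash
python3 -m handwheel '[{"delta_pos":[0.4,-3.9,0],"yaw":-0.024},{"delta_pos":[0.3,-3.9,0],"yaw":0},{"delta_pos":[0,-3.9,0],"yaw":0},{"delta_pos":[0,0,-3.5],"yaw":0},{"delta_pos":[0,0,-3.5],"yaw":0},{"delta_pos":[0,0,-2],"yaw":0},{"delta_pos":[0,0,0],"yaw":0},{"delta_pos":[0,0,0],"yaw":0}]'
python3 - <<'E'
from h import *
for n in ("scene","top"):
    p=get_image(n); w=world(p); im=p["color"][...,::-1]
    c=im[125:235,185:305] if n=="scene" else im[160:280,330:450]
    cv2.imwrite(f"c_{n}.png",c)
a=[cv2.resize(cv2.imread(f"c_{n}.png"),(400,380),interpolation=cv2.INTER_CUBIC) for n in ("scene","top")]
cv2.imwrite("pics/crop2.png",np.hstack(a)); print(status.read_state()["eef_pos"])
E
```

```text
clock: 3.18
eef_pos: [495.7, -284.6, 190.9]
tool_rot: [-3.14, 0.0, 0.957]
force: [0.5, -0.4, 1.1]
width: 85.1
gripper_force: 0.0
[ 497.04565385 -285.50846627  192.95619577]
```

View pics/crop2.png

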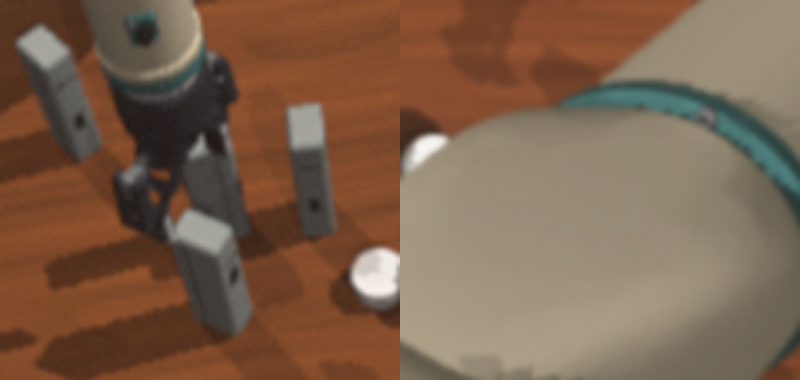

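The left crop shows the outer finger at about (140,200) and the inner one at about (222,140), above and behind the case top at (205,232). I'll check that against the projection.

Run:
```python
from h import *
p=get_image("scene"); w=world(p)
R=Ro.from_euler("xyz",p["rotation"]).as_matrix()
d=np.array([np.cos(.957-np.pi/2),np.sin(.957-np.pi/2),0])
e=np.array([496,-286.,0])
for nm,P in {"case top":e+[0,0,150],"tcp":e+[0,0,193],"f+":e+d*47+[0,0,203],"f-":e-d*47+[0,0,203]}.items():
    c=R.T@(P-np.array(p["position"])); s=np.array([c[0],-c[1]])/-c[2]; s*=1+p["k1"]*s@s
    px=s*[p["fx"],p["fy"]]+[p["cx"],p["cy"]]
    print(nm,px,"crop",(px-[185,125])*[400/120,380/110])
m=(np.hypot(w[...,0]-496,w[...,1]+286)<75)&(w[...,2]>185)&(w[...,2]<235)
q=w[m]; a=(q-e)@d; n=np.array([-d[1],d[0],0]); b=(q-e)@n
for s in (a>25,a<-25): print(s.sum(), np.round([a[s].min(),a[s].max(),b[s].min(),b[s].max(),q[s][:,2].min()],1) if s.any() else "")
q=w[(np.hypot(w[...,0]-496,w[...,1]+286)<50)&(w[...,2]>143)&(w[...,2]<160)]; print(cv2.minAreaRect(q[:,:2].astype(np.float32)))
```

```text
case top [244.56465337 191.78146666] crop [198.54884456 230.69961211]
tcp [242.15046486 183.58165911] crop [190.50154953 202.3730042 ]
f+ [233.04144545 194.57660604] crop [160.1381515  240.35554812]
f- [249.7668014  169.12652747] crop [215.88933801 152.43709491]
34 [ 41.4  55.4  -7.9  13.7 210.2]
47 [-58.9 -43.1 -11.4  11.9 208.2]
((494.9232482910156, -284.8257751464844), (48.304344177246094, 33.337379455566406), 52.294166564941406)
```

Fingers are symmetric about the case to within about 2 mm. Next I descend so the TCP is at z≈98 and start closing gently.

```bash
python3 -m handwheel '[{"delta_pos":[0,0,-2.5],"yaw":0},{"delta_pos":[0,0,-2.5],"yaw":0},{"delta_pos":[0,0,-2.5],"yaw":0},{"delta_pos":[0,0,-1.5],"yaw":0},{"delta_pos":[0,0,0],"yaw":0},{"delta_pos":[0,0,0],"yaw":0}]'
python3 -m handwheel '[{"delta_pos":[0,0,0],"yaw":0},{"delta_pos":[0,0,0],"yaw":0},{"delta_pos":[0,0,0],"yaw":0},{"delta_pos":[0,0,0],"yaw":0},{"delta_pos":[0,0,0],"yaw":0},{"delta_pos":[0,0,0],"yaw":0}]' 0.0
```

```text
clock: 3.83
eef_pos: [496.7, -285.1, 102.3]
tool_rot: [3.14, -0.0, 0.957]
force: [0.5, 0.3, 0.7]
width: 85.3
gripper_force: 0.0
clock: 4.33
eef_pos: [496.2, -284.8, 101.6]
tool_rot: [3.141, -0.0, 0.957]
force: [-0.2, -0.7, 0.5]
width: 42.9
gripper_force: 0.0
```

```bash
R='x'; python3 -m handwheel '[{"delta_pos":[0,0,0],"yaw":0},{"delta_pos":[0,0,0],"yaw":0},{"delta_pos":[0,0,0],"yaw":0}]' -0.15
python3 -m handwheel '[{"delta_pos":[0,0,0],"yaw":0},{"delta_pos":[0,0,0],"yaw":0},{"delta_pos":[0,0,0],"yaw":0}]' -0.19
```

```text
clock: 4.58
eef_pos: [496.1, -284.8, 101.3]
tool_rot: [3.141, -0.0, 0.957]
force: [-0.5, 0.9, 0.6]
width: 36.5
gripper_force: 0.1
clock: 4.83
eef_pos: [496.0, -284.8, 101.3]
tool_rot: [3.142, -0.0, 0.957]
force: [0.7, 0.1, 0.6]
width: 34.3
gripper_force: 0.1
```

```bash
python3 -m handwheel '[{"delta_pos":[0,0,0],"yaw":0},{"delta_pos":[0,0,0],"yaw":0},{"delta_pos":[0,0,0],"yaw":0}]' -0.2
```

```text
clock: 5.08
eef_pos: [496.1, -284.9, 101.3]
tool_rot: [3.141, 0.0, 0.957]
force: [1.2, -0.4, -0.6]
width: 34.0
gripper_force: 2.4
```

```bash
python3 -m handwheel '[{"delta_pos":[0,0,0],"yaw":0},{"delta_pos":[0,0,0],"yaw":0},{"delta_pos":[0,0,0],"yaw":0}]' -0.21
```

```text
clock: 5.33
eef_pos: [496.1, -284.9, 101.3]
tool_rot: [3.141, 0.0, 0.957]
force: [-0.0, -0.8, 0.4]
width: 34.1
gripper_force: 10.1
```

```bash
python3 -m handwheel '[{"delta_pos":[0,0,0],"yaw":0},{"delta_pos":[0,0,0],"yaw":0},{"delta_pos":[0,0,0],"yaw":0}]' -0.207
python3 -m handwheel '[{"delta_pos":[0,0,0.3],"yaw":0},{"delta_pos":[0,0,0.5],"yaw":0},{"delta_pos":[0,0,0.7],"yaw":0},{"delta_pos":[0,0,1],"yaw":0},{"delta_pos":[0,0,1],"yaw":0},{"delta_pos":[0,0,0.5],"yaw":0},{"delta_pos":[0,0,0],"yaw":0}]'
```

```text
clock: 5.58
eef_pos: [496.1, -284.8, 101.4]
tool_rot: [3.141, -0.0, 0.957]
force: [1.0, -0.3, 0.7]
width: 34.2
gripper_force: 10.2
clock: 6.17
eef_pos: [497.0, -285.4, 143.2]
tool_rot: [3.138, -0.0, 0.957]
force: [0.1, -0.8, -1.5]
width: 33.9
gripper_force: 9.7
```

Case lifted with about 10 N on each pad. Next I raise it and carry it toward the cup (466,274).

```bash
python3 -m handwheel '[{"delta_pos":[0,0,1],"yaw":0},{"delta_pos":[0,0,2],"yaw":0},{"delta_pos":[0,0,2],"yaw":0},{"delta_pos":[0,0,2],"yaw":0},{"delta_pos":[0,0,2],"yaw":0},{"delta_pos":[0,0.5,1],"yaw":0},{"delta_pos":[0,1,0.5],"yaw":0},{"delta_pos":[0,1.7,0],"yaw":0},{"delta_pos":[0,2.3,0],"yaw":0},{"delta_pos":[0,2.8,0],"yaw":0}]'
python3 -m handwheel '[{"delta_pos":[-0.2,3,0],"yaw":0},{"delta_pos":[-0.2,3,0],"yaw":0},{"delta_pos":[-0.2,3,0],"yaw":0},{"delta_pos":[-0.2,3,0],"yaw":0},{"delta_pos":[-0.2,3,0],"yaw":0},{"delta_pos":[-0.2,3,0],"yaw":0},{"delta_pos":[-0.2,3,0],"yaw":0},{"delta_pos":[-0.2,3,0],"yaw":0},{"delta_pos":[-0.2,3,0],"yaw":0},{"delta_pos":[-0.2,3,0],"yaw":0}]'
```

```text
clock: 7.0
eef_pos: [495.1, -200.8, 245.6]
tool_rot: [-3.14, 0.001, 0.955]
force: [1.3, 0.8, -1.4]
width: 34.0
gripper_force: 8.7
clock: 7.83
eef_pos: [474.2, 100.6, 245.5]
tool_rot: [-3.14, 0.001, 0.958]
force: [0.7, -0.0, -1.5]
width: 34.0
gripper_force: 8.6
```

Remaining: dx ≈ -9 mm, dy ≈ +173 mm.

```bash
python3 -m handwheel '[{"delta_pos":[-0.2,3,0],"yaw":0},{"delta_pos":[-0.2,3,0],"yaw":0},{"delta_pos":[-0.2,3,0],"yaw":0},{"delta_pos":[-0.2,2.8,0],"yaw":0},{"delta_pos":[-0.1,2.2,0],"yaw":0},{"delta_pos":[0,1.5,0],"yaw":0},{"delta_pos":[0,1,0],"yaw":0},{"delta_pos":[0,0.5,0],"yaw":0},{"delta_pos":[0,0,0],"yaw":0},{"delta_pos":[0,0,0],"yaw":0}]'
python3 - <<'E'
from h import *
s=status.read_state(); print(s["eef_pos"],s["gripper_force"])
e=s["eef_pos"]; d=np.array([np.cos(.957-np.pi/2),np.sin(.957-np.pi/2)])
for n in ("scene","top"):
    p=get_image(n); w=world(p); im=p["color"][...,::-1]
    m=(np.hypot(w[...,0]-466,w[...,1]-274)<60)&(w[...,2]>85)&(w[...,2]<105); q=w[m]
    if m.sum()>20: print(n,"cup",m.sum(),cv2.minEnclosingCircle(q[:,:2].astype(np.float32)))
    for lo,hi in ((150,175),(175,200),(200,225)):
        m=(np.hypot(w[...,0]-e[0],w[...,1]-e[1])<40)&(w[...,2]>lo)&(w[...,2]<hi); q=w[m]
        if m.sum()>20: print(n,"case",lo,hi,m.sum(),np.round(q.min(0)),np.round(q.max(0)),[np.round(x,1) for x in cv2.minAreaRect(q[:,:2].astype(np.float32))])
    if n=="scene": cv2.imwrite("pics/cup1.png",cv2.resize(im[80:230,340:500],(640,600),interpolation=cv2.INTER_CUBIC))
E
```

```text
clock: 8.67
eef_pos: [467.1, 266.8, 246.2]
tool_rot: [3.141, 0.001, 0.955]
force: [0.3, -0.5, -0.4]
width: 34.2
gripper_force: 7.6
[467.11519788 266.83130811 246.21700107] 7.556999176740646
scene cup 127 ((466.33056640625, 274.8038024902344), 44.925437927246094)
scene case 150 175 86 [459. 237. 150.] [490. 278. 175.] [array([476.1, 255.7]), array([49.4,  7.7]), np.float64(56.6)]
scene case 175 200 92 [458. 237. 175.] [489. 279. 200.] [array([476.1, 256.4]), array([51.1,  8.2]), np.float64(53.9)]
scene case 200 225 95 [452. 237. 200.] [493. 279. 225.] [array([475.5, 255.2]), array([52.8, 15.2]), np.float64(46.7)]
top cup 209 ((466.5218505859375, 274.03204345703125), 44.38365173339844)
top case 150 175 72 [441. 235. 152.] [490. 268. 175.] [array([469., 249.]), array([51.5, 24.1]), np.float64(16.3)]
top case 175 200 76 [441. 235. 175.] [491. 269. 199.] [array([469.7, 249.6]), array([53.2, 23.7]), np.float64(17.8)]
top case 200 225 87 [441. 235. 201.] [485. 260. 225.] [array([463.7, 246.4]), array([44.1, 22.9]), np.float64(4.7)]
```

View pics/cup1.png

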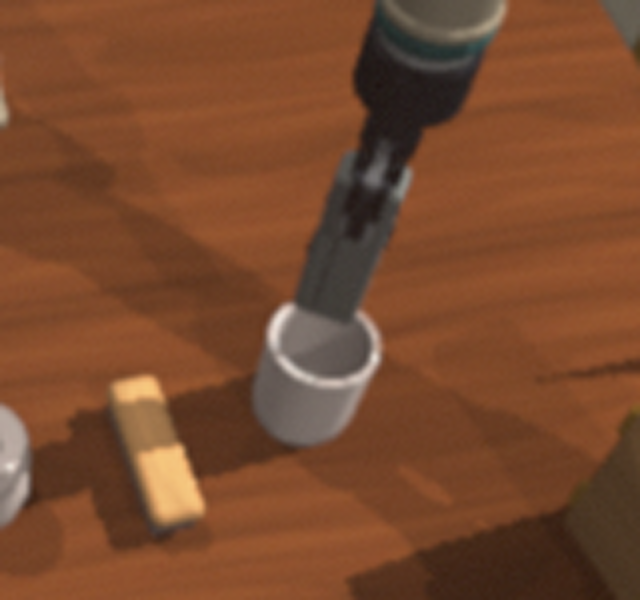

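The scene crop shows the case hanging upright above the cup mouth at (325,345) and about 10 mm short of its axis. The cup centre is about (466.4,274.4) and the case centre about (465.6,264.8), so I shift by (+1,+9.5) mm and lower to just inside the mouth.

```bash
python3 -m handwheel '[{"delta_pos":[0.1,0.5,0],"yaw":0},{"delta_pos":[0,0.45,0],"yaw":0},{"delta_pos":[0,0,-1],"yaw":0},{"delta_pos":[0,0,-1],"yaw":0},{"delta_pos":[0,0,-1],"yaw":0},{"delta_pos":[0,0,-1],"yaw":0},{"delta_pos":[0,0,0],"yaw":0},{"delta_pos":[0,0,0],"yaw":0}]'
python3 - <<'E'
from h import *
s=status.read_state(); e=s["eef_pos"]; print(e,s["gripper_force"])
d=np.array([np.cos(.957-np.pi/2),np.sin(.957-np.pi/2)]); n=np.array([-d[1],d[0]])
for k in ("scene","top"):
    p=get_image(k); w=world(p)
    m=(np.hypot(w[...,0]-466,w[...,1]-274)<60)&(w[...,2]>88)&(w[...,2]<99); q=w[m]
    print(k,"cup",m.sum(),cv2.minEnclosingCircle(q[:,:2].astype(np.float32)))
    m=(np.hypot(w[...,0]-e[0],w[...,1]-e[1])<40)&(w[...,2]>115)&(w[...,2]<165); q=w[m][:,:2]-e[:2]
    print(k,m.sum(),"along d",np.percentile(q@d,[1,50,99]).round(1),"n",np.percentile(q@n,[1,99]).round(1))
    if k=="scene": cv2.imwrite("pics/cup2.png",cv2.resize(p["color"][80:230,340:500,::-1],(640,600),interpolation=cv2.INTER_CUBIC))
E
```

```text
clock: 9.43
eef_pos: [467.5, 277.2, 205.3]
tool_rot: [-3.141, 0.002, 0.956]
force: [0.9, 0.2, -0.7]
width: 33.8
gripper_force: 7.0
[467.52881841 277.20990173 205.29559712] 7.04991951584816
scene cup 102 ((462.3918762207031, 274.1701354980469), 46.894962310791016)
scene 173 along d [ 7.9 13.8 18.2] n [-28.9  20.5]
top cup 187 ((466.7113037109375, 273.9857177734375), 44.07604217529297)
top 144 along d [-13.1   8.8  18.6] n [-29.2  14.1]
```

View pics/cup2.png

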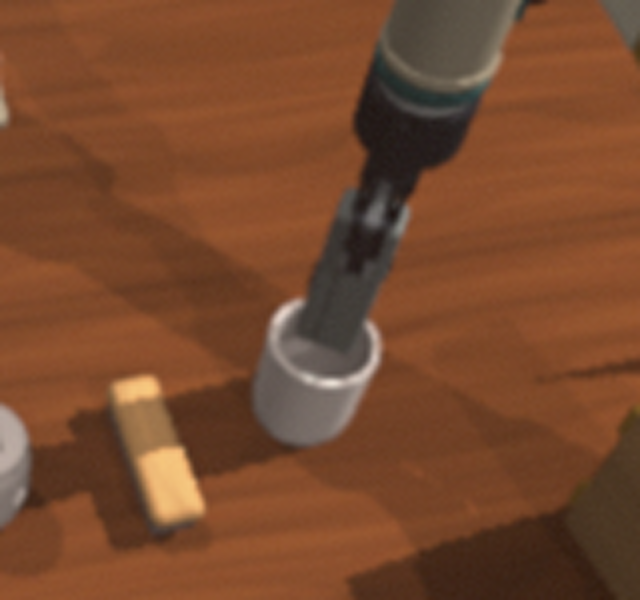

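The case hangs over the middle of the mouth: case centre (465,274), cup (466.5,274). Next I lower it most of the way.

```bash
python3 -m handwheel '[{"delta_pos":[0.1,0,-0.8],"yaw":0},{"delta_pos":[0,0,-1],"yaw":0},{"delta_pos":[0,0,-1],"yaw":0},{"delta_pos":[0,0,-1],"yaw":0},{"delta_pos":[0,0,0],"yaw":0}]'
python3 -m handwheel '[{"delta_pos":[0,0,-1],"yaw":0},{"delta_pos":[0,0,-1],"yaw":0},{"delta_pos":[0,0,-1],"yaw":0},{"delta_pos":[0,0,-0.8],"yaw":0},{"delta_pos":[0,0,-0.5],"yaw":0},{"delta_pos":[0,0,0],"yaw":0},{"delta_pos":[0,0,0],"yaw":0}]'
```

```text
clock: 9.95
eef_pos: [467.4, 277.1, 165.8]
tool_rot: [-3.14, 0.004, 0.957]
force: [-1.1, 0.3, -1.3]
width: 34.1
gripper_force: 7.0
clock: 10.53
eef_pos: [469.0, 277.6, 125.0]
tool_rot: [-3.142, 0.0, 0.957]
force: [0.6, -0.6, -1.1]
width: 33.8
gripper_force: 7.0
```

```bash
python3 -m handwheel '[{"delta_pos":[0,0,-0.4],"yaw":0},{"delta_pos":[0,0,-0.4],"yaw":0},{"delta_pos":[0,0,-0.2],"yaw":0},{"delta_pos":[0,0,-0.1],"yaw":0},{"delta_pos":[0,0,0],"yaw":0},{"delta_pos":[0,0,0],"yaw":0}]'
python3 -m handwheel '[{"delta_pos":[0,0,-0.1],"yaw":0},{"delta_pos":[0,0,-0.1],"yaw":0},{"delta_pos":[0,0,0],"yaw":0},{"delta_pos":[0,0,0],"yaw":0}]'
```

```text
clock: 11.03
eef_pos: [469.0, 277.7, 114.3]
tool_rot: [3.142, -0.0, 0.957]
force: [-0.1, 0.3, -0.9]
width: 33.8
gripper_force: 7.0
clock: 11.37
eef_pos: [469.0, 277.7, 112.3]
tool_rot: [-3.142, 0.0, 0.957]
force: [0.6, 1.4, -0.9]
width: 34.0
gripper_force: 7.0
```

```bash
python3 -m handwheel '[{"delta_pos":[0,0,-0.1],"yaw":0},{"delta_pos":[0,0,-0.1],"yaw":0},{"delta_pos":[0,0,0],"yaw":0},{"delta_pos":[0,0,0],"yaw":0}]'
python3 -m handwheel '[{"delta_pos":[0,0,-0.1],"yaw":0},{"delta_pos":[0,0,0],"yaw":0},{"delta_pos":[0,0,0],"yaw":0}]'
python3 -m handwheel '[{"delta_pos":[0,0,-0.1],"yaw":0},{"delta_pos":[0,0,0],"yaw":0},{"delta_pos":[0,0,0],"yaw":0}]'
```

```text
clock: 11.7
eef_pos: [469.0, 277.7, 110.2]
tool_rot: [-3.142, 0.0, 0.957]
force: [-0.5, -0.3, -0.7]
width: 34.0
gripper_force: 7.0
clock: 11.95
eef_pos: [469.0, 277.7, 109.3]
tool_rot: [-3.142, -0.0, 0.957]
force: [0.6, 0.2, -1.0]
width: 33.8
gripper_force: 7.0
clock: 12.2
eef_pos: [469.0, 277.7, 108.3]
tool_rot: [-3.142, 0.0, 0.957]
force: [-0.5, -0.5, -0.7]
width: 33.9
gripper_force: 7.0
```

```bash
python3 -m handwheel '[{"delta_pos":[0,0,-0.1],"yaw":0},{"delta_pos":[0,0,0],"yaw":0},{"delta_pos":[0,0,0],"yaw":0}]'
python3 -m handwheel '[{"delta_pos":[0,0,-0.1],"yaw":0},{"delta_pos":[0,0,0],"yaw":0},{"delta_pos":[0,0,0],"yaw":0}]'
```

```text
clock: 12.45
eef_pos: [469.1, 277.7, 107.3]
tool_rot: [3.141, -0.0, 0.957]
force: [-0.8, -0.0, -0.4]
width: 34.4
gripper_force: 6.8
clock: 12.7
eef_pos: [469.5, 277.8, 107.1]
tool_rot: [3.141, -0.001, 0.956]
force: [-0.8, -0.4, 4.7]
width: 34.2
gripper_force: 7.4
```

It has touched down at the expected height, with 4.7 N upward. I ease off half a millimetre and release gently.

```bash
python3 -m handwheel '[{"delta_pos":[0,0,0.05],"yaw":0},{"delta_pos":[0,0,0],"yaw":0}]'
python3 -m handwheel '[{"delta_pos":[0,0,0],"yaw":0},{"delta_pos":[0,0,0],"yaw":0},{"delta_pos":[0,0,0],"yaw":0}]' -0.19
python3 -m handwheel '[{"delta_pos":[0,0,0],"yaw":0},{"delta_pos":[0,0,0],"yaw":0},{"delta_pos":[0,0,0],"yaw":0}]' -0.1
python3 -m handwheel '[{"delta_pos":[0,0,0],"yaw":0},{"delta_pos":[0,0,0],"yaw":0},{"delta_pos":[0,0,0],"yaw":0},{"delta_pos":[0,0,0],"yaw":0},{"delta_pos":[0,0,0],"yaw":0},{"delta_pos":[0,0,0],"yaw":0}]' 0.7
```

```text
clock: 12.87
eef_pos: [469.2, 277.8, 107.1]
tool_rot: [3.141, -0.0, 0.957]
force: [-0.3, -0.6, 2.7]
width: 33.9
gripper_force: 7.1
clock: 13.12
eef_pos: [468.9, 277.8, 106.7]
tool_rot: [-3.141, 0.0, 0.957]
force: [0.5, 0.0, 0.1]
width: 34.6
gripper_force: 0.0
clock: 13.37
eef_pos: [469.0, 277.7, 106.7]
tool_rot: [-3.142, 0.0, 0.957]
force: [0.4, -0.3, -0.7]
width: 38.2
gripper_force: 0.0
clock: 13.87
eef_pos: [469.0, 277.7, 106.8]
tool_rot: [-3.142, -0.0, 0.957]
force: [-0.2, 0.4, 0.1]
width: 72.6
gripper_force: 0.0
```

```bash
python3 -m handwheel '[{"delta_pos":[0,0,1],"yaw":0},{"delta_pos":[0,0,2],"yaw":0},{"delta_pos":[0,0,3],"yaw":0},{"delta_pos":[0,0,3],"yaw":0},{"delta_pos":[0,0,3],"yaw":0},{"delta_pos":[0,0,2],"yaw":0},{"delta_pos":[0,-2,0],"yaw":0},{"delta_pos":[0,-4,0],"yaw":0},{"delta_pos":[0,-4,0],"yaw":0},{"delta_pos":[0,-4,0],"yaw":0}]'
python3 -m handwheel '[{"delta_pos":[0,-4,0],"yaw":0},{"delta_pos":[0,-3,0],"yaw":0},{"delta_pos":[0,0,0],"yaw":0},{"delta_pos":[0,0,0],"yaw":0},{"delta_pos":[0,0,0],"yaw":0},{"delta_pos":[0,0,0],"yaw":0}]'
python3 - <<'E'
from h import *
for k in ("scene","top"):
    p=get_image(k); w=world(p)
    for nm,lo,hi,R in (("cup",85,100,70),("case",140,175,60)):
        q=w[(np.hypot(w[...,0]-466,w[...,1]-274)<R)&(w[...,2]>lo)&(w[...,2]<hi)]
        print(k,nm,len(q),np.median(q[:,2]),cv2.minEnclosingCircle(q[:,:2].astype(np.float32)) if nm=="cup" else cv2.minAreaRect(q[q[:,2]>148][:,:2].astype(np.float32)))
    if k=="scene": cv2.imwrite("pics/end.png",cv2.resize(p["color"][80:230,340:500,::-1],(640,600),interpolation=cv2.INTER_CUBIC))
E
```

```text
clock: 14.7
eef_pos: [468.8, 136.4, 247.7]
tool_rot: [3.141, -0.001, 0.958]
force: [1.0, -0.5, 0.0]
width: 72.8
gripper_force: 0.0
clock: 15.2
eef_pos: [469.1, 69.3, 247.0]
tool_rot: [-3.141, -0.001, 0.959]
force: [0.1, 0.5, -0.9]
width: 72.5
gripper_force: 0.0
scene cup 168 92.78861919567265 ((464.8209228515625, 273.7040100097656), 45.31031799316406)
scene case 180 155.85008309375826 ((466.0077819824219, 274.6781921386719), (49.36915588378906, 37.844173431396484), 49.24299621582031)
top cup 0 nan ((0.0, 0.0), 0.0)
top case 0 nan ((0.0, 0.0), (0.0, 0.0), 0.0)
  return _methods._mean(a, axis=axis, dtype=dtype,
  ret = ret.dtype.type(ret / rcount)
```

View pics/end.png

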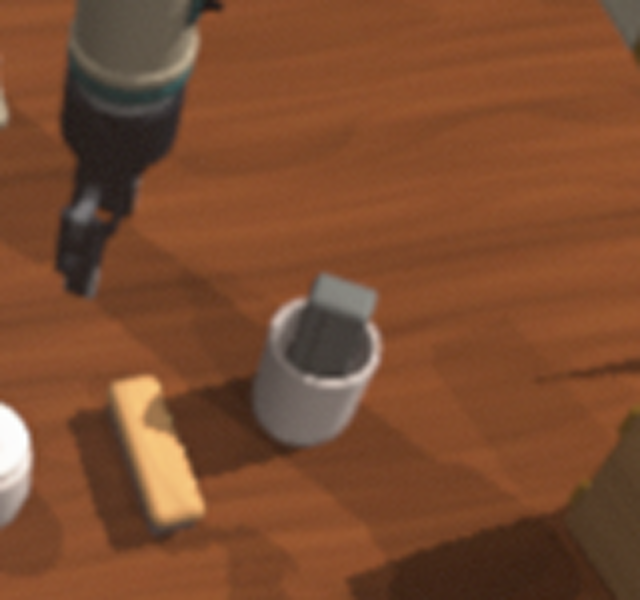

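The case stands upright in the cup, its top at (345,297) in the crop and at z≈156, which is the inner floor plus 150 mm. Its centre is on the cup axis, the cup has not moved, and the gripper is clear at (90,240).

```bash
python3 -c "from cell import ctrl; print(ctrl.finish_job())"
```

```text
the job is handed in; nothing more can be done
None
```

The case farthest from the base now stands upright on the cup's inner floor, released, with the gripper clear and the cup where it was; the job is handed in at about 15 s (the hand-in returned no verdict), and the pads read at most 10.2 N.

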